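Let the turner swing down and hang it on the utensil stand

TASK

Pick the turner up by the ball at its handle end and lift it clear of the table. Loosen your grip just enough for the blade to swing down until the turner hangs upright from your fingers, then grip it firmly again. Hang it on the utensil stand: slide its shaft between the two prongs, let the collar rest on them, let go and move away, leaving the other things where they are.

Things in the scene. Friction and masses are not known exactly. Their poses are not given: they have to be found in the camera images.
- turner_ball (a point): Centre of the 32 mm black rubber ball ending the handle of a kitchen turner lying on the table (this point 28 mm up). x axis: along the turner to the blade, lying 8.5 degrees below level; y: across the blade, level. Mass 0.14 to 0.26 kg, centred 102 mm from here. A 40 N grip on the ball holds it, sagging a bit; eased to 3 to 8 N (1 to 2 mm wider, go in 0.2 mm steps) it swings; at 1 N it drops.
- turner_collar (a point): Centre of the blade-side face of the wooden collar, 40 mm across and 10 mm thick; 56 mm from the ball centre along the turner. This face rests on the prongs when hung. Between ball and collar the handle is 21 mm thick; beyond the collar runs a steel shaft, 12 mm thick for 6 mm, then 8 mm. Axes as turner_ball.
- turner_tip (a point): Middle of the far edge of the turner's flat slotted steel blade, 180 mm from the ball centre along the turner. The blade is 66 mm long, 64 mm wide, 3 mm thick. Axes as turner_ball.
- fork_seat (a point): Seat of the utensil stand, which is fixed to the table: midway between its two level prongs, at the height of their tops, 165 mm up. The prongs are steel rods 8 mm thick along this frame's x axis, 18 mm clear apart, from a 16 mm post at x = +60 mm (its top level with them) to x = -30 mm, then splayed outwards. z is up. The wooden base, 12 mm thick, spans x -55 to +85, y -65 to +65 mm.
- fork_mouth (a point): Middle of the open end of the fork, at the height of the prong tops, 55 mm from fork_seat towards its -x, roughly facing the robot. Here the prong tips are 52 mm apart (centres), with 12 mm balls on them, 2 mm higher than the prongs; nothing of the stand is higher. Axes as fork_seat.
- garlic_0: A garlic bulb, about 58 mm, loose on the table, far left; origin at its underside. Bystander.
- mushroom_b: A mushroom, 101 x 72 x 57 mm, loose on the table at the far side; origin at its underside. Bystander.
- bowl_pickles: A dark stone bowl of pickles, 132 mm across and 63 mm high, at the left; origin at its underside. Bystander.
Mind the look-alikes: they are no part of the job. There is more than one size of the part that bears turner_ball; the job needs the larger.

How it is judged:
By the outcome, as a careful person would: the job done as asked, in the order asked, and still so for the second after the job is handed in, with the robot touching nothing.
It also fails if it takes over 56 s, if anything falls off the work surface, if the arm or the gripper's body presses on something with over 40 N, if the wrist force passes 120 N, or if a joint passes its speed limit or range.

ROBOT

A 6-joint arm with a two-finger parallel gripper is mounted at the origin on the work surface; the furniture and walls round the work are solid. World frame = base frame: x ahead of the robot, y to its left, z up, the work surface at z = 0. Lengths are in m, angles in rad, forces in N, time in s.
With the tool pointing down it reaches from about 0.325 to 0.85 m from the base axis. Payload 4.4 kg.
Tool frame: the origin (TCP) lies on the centre line of the jaws, within the pads' length; the fingertips stand ahead of it and the grasp point (between the pads) lies 5 mm behind it (bot.tip_extent is the z of the fingertips in the tool frame, in m); z points along the fingers, y is the line along which they close (so a half turn about z gives the same grasp; the last joint's range is limited). The gripper opens to 94 mm and grips with 3 to 60 N. Pads are 16 mm wide; open, the fingers measure 119 mm over their backs; the gripper's body (75 mm by 177 mm) begins 78 mm behind the grasp point.
Start: joints at [-1.397, 0.207, 1.542, -0, 1.393, -0.15], TCP at [0.183, -0.545, 0.219] pointing down, gripper open.
Joint ranges: [-2.73, 2.73], [-0.86, 2.22], [0.23, 2.46], [-1.11, 4.25], [0.08, 2.63], [-2.82, 2.82]. Speed limits (rad/s): [2.79, 2.79, 3.14, 3.14, 3.14, 3.14].

INTERFACE

Orientations are given as a 3x3 rotation matrix whose columns are the frame's x, y, z axes.
In Python, from cell import sense, get_image, hand_in, bot gives the robot as it stands.
- The arm moves only by the shell command python3 -m pendant 'ROWS'. ROWS is JSON, a list of rows, each a list of 7 numbers: the turn, a rotation vector about the tool's x, y, z in degrees, then the shift along the tool's x, y, z in m, then the finger opening in m, from 0 to 0.094. A call has 1 to 8 rows; each row is the pose to reach, as a shift and turn from the pose commanded when the call began, along the tool's axes at that moment; what a row does not reach only later rows make up. A row lasts 1/8 s, in which the tool goes at most 62.5 mm and 10.7 degrees, less where a joint would pass 70% of its speed; a pose out of reach is approached as far as the arm can. A call with a gripper value outside its range is refused whole. The fingers move at their own pace and stop on an object; the grip force is fixed at half the most. Time passes only in rows, so rows that repeat a pose let the fingers close. It gives the time, the measured TCP pose, the force, the opening and the grip force at its end, in the units of the state.
- sense(): the state, without advancing time (a new reading comes with each control period).
- get_image(name): name is "scene" or "top" or "wrist"; returns a dict with "pixels" (400x640x3 uint8, blue, green, red), "range_z" (400x640 float32, m along the optical axis (not along the pixel's ray), 0 where there is no reading), "camera_matrix" (3x3 intrinsics, pixels), "R" (3x3) and "t" (3): a world point X has camera coordinates R X + t. Camera axes: x right, y down, z forward; pixel columns grow to the right and rows downward; lengths in m; the calibration is good to about 2 mm. A picture is of the moment at which its call begins.
- hand_in(): hands the job in; it is judged then, once.
The state is a dict: "clock": time; "joints": joint angles; "joint_vel": joint speeds; "tau": joint torques, N m; "tcp_pos": TCP position; "orientation": TCP orientation; "contact_force": force on the tool from outside, world axes, zero at the start; "ft_torque": the same for the moment, N m; "opening": finger opening in m; "grip_force": force on a finger pad.
Only numpy, scipy, OpenCV 4.12 (cv2) and the standard library are available. Lean on these libraries where they do the work, as an engineer would, in place of code of your own. Each camera call takes 0.05 s, during which the arm holds its last target. There are 200 camera calls.

## Working session

There is one attempt and no reset: what is moved stays moved. The work goes in short steps, Python scripts to look and compute and a shell command to move; the robot and the scene stay as the last step left them, time stands still between calls to the robot, and variables do not carry over. Pictures are saved under pics/ and viewed, at most 13 in all, crops included, and the job is handed in when it is done.

```bash
mkdir -p pics; ls
cat > h.py <<'E'
import numpy as np, cv2
from cell import sense, get_image, hand_in, bot
def grab(n):
    d=get_image(n); np.savez('pics/'+n+'.npz',**d); return d
def ray(d,u,v,z):
    K,R,t=[np.array(d[k]) for k in('camera_matrix','R','t')]
    r=R.T@np.linalg.inv(K)@[u,v,1]; c=-R.T@t
    return c+r*(z-c[2])/r[2]
def pt(d,u,v):
    K,R,t=[np.array(d[k]) for k in('camera_matrix','R','t')]
    p=np.linalg.inv(K)@[u,v,1]*d['range_z'][int(round(v)),int(round(u))]
    return R.T@(p-t)
def proj(d,X):
    K,R,t=[np.array(d[k]) for k in('camera_matrix','R','t')]
    p=K@(R@np.array(X)+t); return p[:2]/p[2]
E
python3 - <<'E'
from h import *
for n in('scene','top'):
    d=grab(n); cv2.imwrite(f'pics/{n}1.png',d['pixels']); print(n,(-np.array(d['R']).T@d['t']).round(3))
print(bot.tip_extent, sense()['orientation'])
E
```

```text
pics
scene [-0.13  -0.881  0.983]
top [0.352 0.079 1.241]
0.014 [[ 9.47718939e-01  3.19106062e-01 -3.66395939e-04]
 [ 3.19106137e-01 -9.47716857e-01  2.00788395e-03]
 [ 2.93488333e-04 -2.01982884e-03 -9.99997917e-01]]
```

View pics/scene1.png

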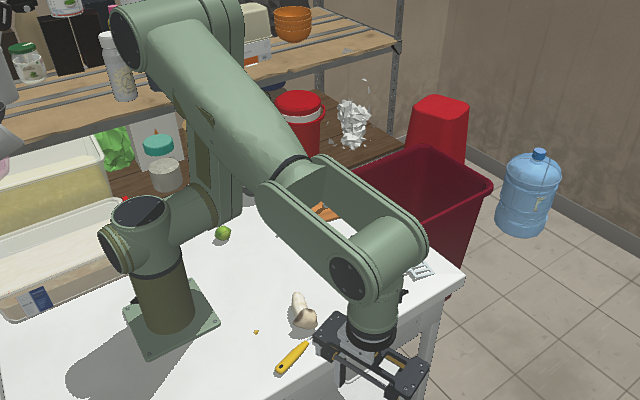

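View pics/top1.png

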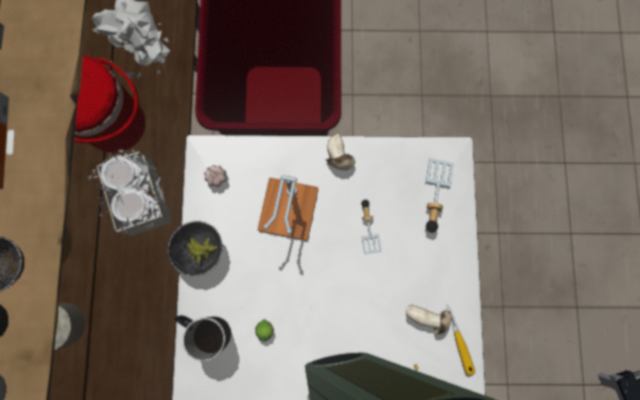

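Top view: there are two turners. The larger has its ball at (432,227) and blade at (439,173); the smaller has its ball at (365,203) and blade at (371,244). The larger one at the right fits the description. The stand is at (288,208). In the scene view the arm hides most of the work. Next I'll enlarge both turners and the stand.

Run:
```python
from h import *
d=np.load('pics/top.npz'); im=d['pixels'][150:290,240:470]
cv2.imwrite('pics/crop1.png',cv2.resize(im,None,fx=3.4,fy=3.4,interpolation=cv2.INTER_CUBIC))
for u,v in[(432,227),(433,212),(435,203),(439,163),(365,203),(367,215),(371,250),(288,180),(280,228),(293,228),(275,200),(310,190),(300,250)]:
    print(u,v,pt(d,u,v).round(3))
```

```text
432 227 [ 0.488 -0.205  0.04 ]
433 212 [ 0.526 -0.211  0.033]
435 203 [ 0.548 -0.215  0.038]
439 163 [ 0.658 -0.238  0.001]
365 203 [ 0.547 -0.043  0.033]
367 215 [ 0.519 -0.048  0.024]
371 250 [ 0.433 -0.059  0.003]
288 180 [0.577 0.141 0.165]
280 228 [0.486 0.168 0.014]
293 228 [0.486 0.136 0.017]
275 200 [0.557 0.182 0.012]
310 190 [0.583 0.094 0.011]
300 250 [ 0.433  0.118 -0.005]
```

View pics/crop1.png

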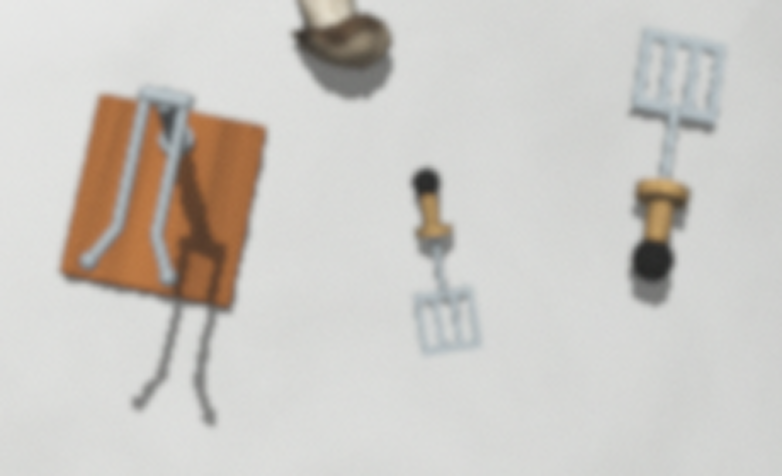

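The crop confirms the choice. The right-hand turner (ball at crop (652,260), full-image (431.8,226.5)) is clearly larger, so it is the one. The fork mouth tips are at about (265.9,227.1) and (289.4,231.2), with the bar and post at (288.5,178.5).

Run:
```python
from h import *
d=np.load('pics/top.npz')
f=lambda a,b:(240+(a+.5)/3.4-.5,150+(b+.5)/3.4-.5)
B=ray(d,*f(652,260),.028); C=ray(d,*f(662,190),.021); T=ray(d,*f(686,34),.0025)
print('ball',B,'collar',C,'tip',T,'dist',np.linalg.norm(T-B),np.linalg.norm(C-B),'yaw',np.degrees(np.arctan2(*(T-B)[[1,0]])))
a=ray(d,*f(88,262),.165);b=ray(d,*f(168,276),.165);p=ray(d,*f(165,96),.165)
m=(a+b)/2; print('tips',a,b,np.linalg.norm(a-b),'mouth',m,'post',p,np.linalg.norm(p-m),'yaw',np.degrees(np.arctan2(*(p-m)[[1,0]])))
s=sense(); R=np.array(s['orientation']);P=np.array(s['tcp_pos'])
print('tool x yaw',np.degrees(np.arctan2(R[1,0],R[0,0])),P, 'delta tool',R.T@(B-P))
```

```text
ball [ 0.49125871 -0.20678483  0.028     ] collar [ 0.54388989 -0.21757659  0.021     ] tip [ 0.66688587 -0.24456091  0.0025    ] dist 0.18144471176147253 0.05418029070890117 yaw -12.138946898116606
tips [0.47208489 0.18875539 0.165     ] [0.46336487 0.13720331 0.165     ] 0.05228437461600286 mouth [0.46772488 0.16297935 0.165     ] post [0.58146373 0.141019   0.165     ] 0.11583946489600803 yaw -10.92802103791261
tool x yaw 18.608877287239945 [ 0.18335172 -0.54425182  0.2184319 ] delta tool [ 0.39944119 -0.22118354  0.19099628]
```

```bash
python3 -m pendant '[[0,0,4,0.05,-0.028,0,0.07],[0,0,8,0.1,-0.055,0,0.07],[0,0,12,0.15,-0.083,0,0.07],[0,0,16,0.2,-0.11,0,0.07],[0,0,20,0.25,-0.138,0,0.07],[0,0,24,0.3,-0.165,0,0.07],[0,0,28,0.34,-0.19,0,0.07],[0,0,30.7,0.36,-0.2,0,0.07]]'
python3 - <<'E'
from h import *
d=grab('wrist'); cv2.imwrite('pics/w1.png',d['pixels']); c=-np.array(d['R']).T@d['t'];print(c)
s=sense(); R=np.array(s['orientation']);print(s['clock'],s['tcp_pos'],R)
d=grab('scene');cv2.imwrite('pics/s2.png',d['pixels'])
E
```

```text
clock: 1.1
tcp_pos: [0.4617, -0.2381, 0.2189]
orientation: [[0.978, -0.208, -0.001], [-0.208, -0.978, 0.001], [-0.001, -0.001, -1.0]]
contact_force: [-0.1, -0.2, 0.6]
opening: 0.0702
grip_force: 0.0
[ 0.54094319 -0.25447492  0.38290294]
1.15 [ 0.46295154 -0.23696493  0.21898376] [[ 9.78087650e-01 -2.08191944e-01  8.14786901e-04]
 [-2.08193278e-01 -9.78085130e-01  2.24441106e-03]
 [ 3.29662650e-04 -2.36486389e-03 -9.99997149e-01]]
```

View pics/w1.png

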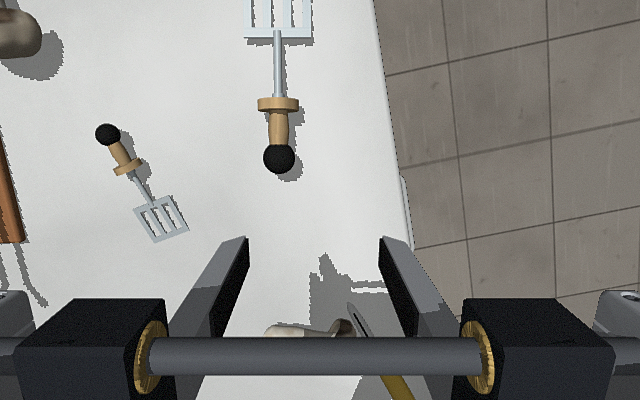

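View pics/s2.png

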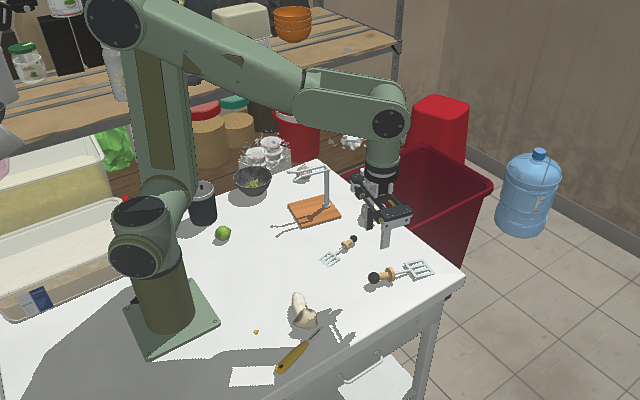

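Wrist view: the larger turner's ball is at (279,159), its collar at (278,104), and the smaller turner is at (107,134). Scene view: the large ball is at (374,277) and the fork post top at (326,168). I'll triangulate these.

Run:
```python
from h import *
T=np.load('pics/top.npz');S=np.load('pics/scene.npz');W=np.load('pics/wrist.npz')
def blob(d,u,v,r,th=60):
    im=d['pixels'].max(2); m=np.zeros(im.shape,np.uint8); m[v-r:v+r,u-r:u+r]=(im[v-r:v+r,u-r:u+r]<th)
    n,l,st,ce=cv2.connectedComponentsWithStats(m); i=1+st[1:,4].argmax()
    pts=np.argwhere(l==i)[:,::-1].astype(np.float32); return cv2.minEnclosingCircle(pts)
P=lambda d:np.array(d['camera_matrix'])@np.c_[d['R'],d['t']]
bs={k:blob(d,*a) for k,d,a in(('t',T,(432,227,12)),('s',S,(374,277,12)),('w',W,(279,159,24)))}; print(bs)
D={'t':T,'s':S,'w':W}
def tri(a,pa,b,pb):
    X=cv2.triangulatePoints(P(D[a]),P(D[b]),np.array(pa,float),np.array(pb,float));return (X[:3]/X[3]).ravel()
for a,b in('ts','tw','sw'): print(a,b,tri(a,bs[a][0],b,bs[b][0]))
for k in 'tsw': print(k,ray(D[k],*bs[k][0],.028))
print('tip dir: collar mid',ray(W,278,104,.025),'shaft@blade',ray(W,278,36,.006))
# fork from scene range: points above 0.15
for k,d in(('s',S),('t',T)):
    h,w=d['range_z'].shape;u,v=np.meshgrid(np.arange(w),np.arange(h));z=d['range_z'].astype(float)
    X=(np.stack([u,v,np.ones_like(u)],-1)@np.linalg.inv(d['camera_matrix']).T*z[...,None]-d['t'])@d['R']
    m=(z>0)&(X[...,2]>.145)&(X[...,2]<.185)&(abs(X[...,0]-.52)<.09)&(abs(X[...,1]-.15)<.06)
    q=X[m];uv=np.c_[u[m],v[m]];print(k,len(q),np.median(q,0),np.percentile(q[:,2],[10,50,90]))
    for i in np.argsort(q[:,0])[::max(1,len(q)//25)]: print(uv[i],q[i].round(3),end=';')
im=S['pixels'][140:260,250:410];cv2.imwrite('pics/s2c.png',cv2.resize(im,None,fx=5,fy=5,interpolation=cv2.INTER_CUBIC))
```

```text
{'t': ((431.25, 226.25), 5.062214374542236), 's': ((371.0, 274.0), 2.8285269737243652), 'w': ((279.18182373046875, 157.27272033691406), 16.273849487304688)}
t s [ 0.48884289 -0.2036609   0.03683609]
t w [ 0.4918771  -0.20806485  0.02053644]
s w [ 0.49036633 -0.20491586  0.03501842]
t [ 0.49092773 -0.20637324  0.028     ]
s [ 0.49332691 -0.19692716  0.028     ]
w [ 0.49306565 -0.20889969  0.028     ]
tip dir: collar mid [ 0.54295669 -0.21943061  0.025     ] shaft@blade [ 0.60462862 -0.2324204   0.006     ]
s 240 [0.52563389 0.14039642 0.1617689 ] [0.15715221 0.1617689  0.16512027]
[293 182] [0.457 0.133 0.158];[294 179] [0.462 0.136 0.165];[287 171] [0.47  0.189 0.162];[288 170] [0.475 0.19  0.163];[298 177] [0.478 0.139 0.164];[293 171] [0.483 0.175 0.164];[295 172] [0.488 0.172 0.16 ];[297 172] [0.492 0.167 0.162];[303 175] [0.497 0.141 0.163];[301 172] [0.502 0.16  0.161];[302 172] [0.509 0.165 0.156];[304 171] [0.514 0.162 0.159];[310 174] [0.519 0.135 0.161];[311 173] [0.525 0.139 0.16 ];[309 169] [0.529 0.156 0.164];[310 168] [0.536 0.161 0.162];[317 173] [0.541 0.13  0.159];[31
[... 453 characters left out ...]
35 0.162];[265 224] [0.478 0.19  0.168];[268 222] [0.482 0.183 0.168];[285 220] [0.487 0.146 0.167];[274 218] [0.492 0.171 0.164];[274 215] [0.497 0.17  0.17 ];[288 213] [0.503 0.14  0.165];[289 210] [0.509 0.138 0.167];[277 208] [0.514 0.165 0.165];[290 205] [0.52  0.136 0.167];[291 203] [0.526 0.134 0.16 ];[278 200] [0.532 0.163 0.164];[280 197] [0.538 0.158 0.164];[278 195] [0.543 0.163 0.162];[292 192] [0.55  0.132 0.165];[281 189] [0.556 0.156 0.168];[281 187] [0.561 0.157 0.165];[294 184] [0.568 0.128 0.165];[282 182] [0.572 0.155 0.165];[292 181] [0.575 0.133 0.162];[285 180] [0.577 0.148 0.161];[284 179] [0.58  0.151 0.159];[286 177] [0.583 0.146 0.168];[281 176] [0.586 0.157 0.165];
```

View pics/s2c.png

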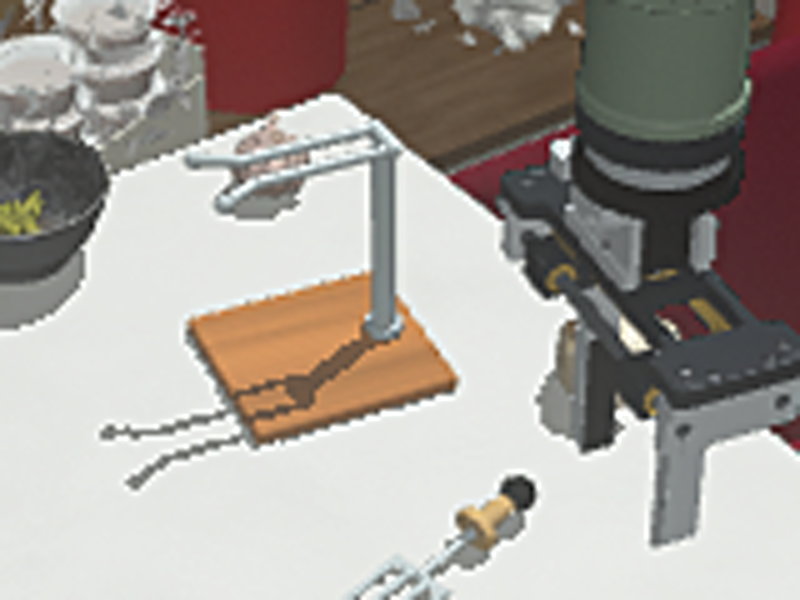

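```bash
cat > to.py <<'E'
import sys
from h import *
s=sense(); R=np.array(s['orientation']);P=np.array(s['tcp_pos']);G=np.array([float(a) for a in sys.argv[1:4]])
print(s['clock'],P.round(4),'yaw',np.degrees(np.arctan2(R[1,0],R[0,0])).round(2),'shift',(R.T@(G-P)).round(4),'open',s['opening'],'grip',s['grip_force'],np.round(s['contact_force'],1))
E
python3 to.py 0.492 -0.2075 0.023
python3 - <<'E'
from h import *
S=np.load('pics/scene.npz'); T=np.load('pics/top.npz');P=lambda d:np.array(d['camera_matrix'])@np.c_[d['R'],d['t']]
X=cv2.triangulatePoints(P(T),P(S),np.array([431.7,226.5]),np.array([373.7,277.3]));print((X[:3]/X[3]).ravel())
E
```

```text
1.2 [ 0.4617 -0.2386  0.2189] yaw -11.87 shift [ 0.0234 -0.0365  0.196 ] open 0.07025655205823757 grip 0.0 [-0.5 -0.  -0.1]
[ 0.49164333 -0.20861757  0.02586303]
```

```bash
python3 -m pendant '[[0,0,0.5,0.023,-0.036,0.05,0.06],[0,0,0.5,0.023,-0.036,0.09,0.06],[0,0,0.5,0.023,-0.036,0.12,0.06],[0,0,0.5,0.023,-0.036,0.12,0.06],[0,0,0.5,0.023,-0.036,0.12,0.06]]'; python3 to.py 0.492 -0.2075 0.023
python3 - <<'E'
from h import *
d=grab('wrist'); cv2.imwrite('pics/w2.png',d['pixels'])
im=d['pixels'].max(2); print(proj(d,[.492,-.2075,.028]))
s=sense();R=np.array(s['orientation']);print(proj(d,np.array(s['tcp_pos'])+R@[0,0,.072]))
E
```

```text
clock: 1.82
tcp_pos: [0.4912, -0.2113, 0.1006]
orientation: [[0.976, -0.219, 0.001], [-0.219, -0.976, -0.001], [0.002, 0.001, -1.0]]
contact_force: [0.8, -0.2, 0.1]
opening: 0.0597
grip_force: 0.0
1.825 [ 0.4912 -0.2113  0.1006] yaw -12.63 shift [-0.0002 -0.004   0.0776] open 0.05968039548571184 grip 0.0 [ 0.8 -0.2  0.1]
[308.84739804 219.75318637]
[314.72346696 219.13945779]
```

View pics/w2.png

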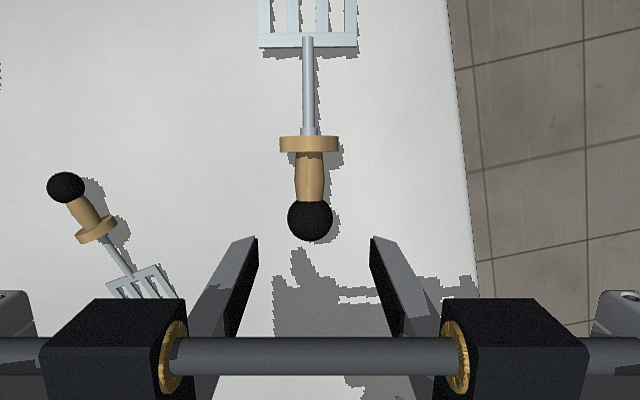

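Wrist view: the ball is at (310,220), which matches the projected estimate (309,220), and it lies between the fingers. I'll descend and grip.

```bash
python3 -m pendant '[[0,0,0,0,-0.0035,0.03,0.06],[0,0,0,0,-0.0035,0.055,0.06],[0,0,0,0,-0.0035,0.077,0.06],[0,0,0,0,-0.0035,0.077,0.06],[0,0,0,0,-0.0035,0.077,0.06]]'; python3 to.py 0.492 -0.2075 0.023;  python3 -m pendant '[[0,0,0,0,0,0,0.045],[0,0,0,0,0,0,0.036],[0,0,0,0,0,0,0.03],[0,0,0,0,0,0,0.026],[0,0,0,0,0,0,0.026],[0,0,0,0,0,0,0.026]]'
```

```text
clock: 2.5
tcp_pos: [0.493, -0.2078, 0.0243]
orientation: [[0.976, -0.218, 0.003], [-0.218, -0.976, -0.002], [0.003, 0.001, -1.0]]
contact_force: [-0.2, 0.4, 0.6]
opening: 0.06
grip_force: 0.0
2.5 [ 0.493  -0.2078  0.0243] yaw -12.6 shift [-0.001  -0.      0.0013] open 0.06000937018381704 grip 0.0 [-0.2  0.4  0.6]
clock: 3.25
tcp_pos: [0.4918, -0.2067, 0.0227]
orientation: [[0.976, -0.218, 0.0], [-0.218, -0.976, -0.0], [0.0, -0.0, -1.0]]
contact_force: [0.5, 1.1, 1.8]
opening: 0.0304
grip_force: 30.0
```

```bash
python3 -m pendant '[[0,0,0,0,0,-0.02,0.026],[0,0,0,0,0,-0.05,0.026],[0,0,0,0,0,-0.09,0.026],[0,0,0,0,0,-0.13,0.026],[0,0,0,0,0,-0.17,0.026],[0,0,0,0,0,-0.21,0.026],[0,0,0,0,0,-0.24,0.026],[0,0,0,0,0,-0.24,0.026]]'
cat > ang.py <<'E'
from h import *
# angle of turner below level from scene + wrist range data below the tool, plus whether it is still held
import sys
s=sense();R=np.array(s['orientation']);c=np.array(s['tcp_pos'])-.005*R[:,2]
print('open',s['opening'],'grip',s['grip_force'],'F',np.round(s['contact_force'],1),'ball',c.round(4))
for n in sys.argv[1:]:
    d=grab(n); z=d['range_z'].astype(float); h,w=z.shape;u,v=np.meshgrid(np.arange(w),np.arange(h))
    X=(np.stack([u,v,np.ones_like(u)],-1)@np.linalg.inv(d['camera_matrix']).T*z[...,None]-d['t'])@d['R']
    q=(X-c)@R; r=np.linalg.norm(q,axis=-1)
    m=(z>0)&(abs(q[...,1])<.036)&(r>.075)&(r<.19)&(q[...,2]>-.03)&(q[...,0]>-.19)&(X[...,2]>.02)
    if m.sum()<20: print(n,'few',m.sum()); continue
    p=q[m]; a=np.degrees(np.arctan2(p[:,2],p[:,0])); print(n,m.sum(),'below level deg',np.percentile(a,[10,50,90]).round(1),'rmax',r[m].max().round(3),'y',np.median(p[:,1]).round(4))
E
python3 ang.py scene wrist top
```

```text
clock: 4.25
tcp_pos: [0.4928, -0.2075, 0.2644]
orientation: [[0.976, -0.218, 0.004], [-0.218, -0.976, -0.003], [0.004, 0.002, -1.0]]
contact_force: [0.0, 0.2, -2.2]
opening: 0.031
grip_force: 30.0
open 0.03103332473238553 grip 29.999568164348602 F [ 0.   0.2 -2.2] ball [ 0.4927 -0.2075  0.2694]
scene 231 below level deg [85.7 86.5 87.4] rmax 0.185 y 0.0041
wrist 1524 below level deg [85.7 85.9 86.6] rmax 0.189 y -0.0025
top 60 below level deg [87.4 87.9 88.6] rmax 0.185 y -0.017
```

Run:
```python
from h import *
a=np.load('pics/wrist.npz')['pixels'];b=np.load('pics/scene.npz')['pixels'][80:330,260:480]
cv2.imwrite('pics/l1.png',np.hstack([cv2.resize(a,(480,300)),cv2.resize(b,(264,300))]))
```

```text
(no output)
```

View pics/l1.png

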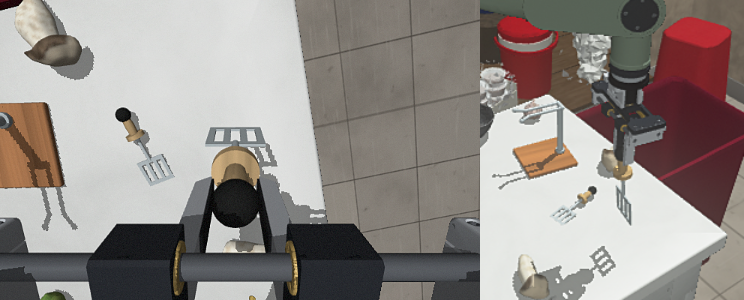

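The turner already swung to about 86° during the lift, since 30 N didn't hold it level. It hangs below the fingers with the ball still held: wrist view ball at (236,203), blade in front at (235,138). I'll ease the grip in small steps so it settles upright, then grip firmly again.

```bash
python3 -m pendant '[[0,0,0,0,0,0,0.0306],[0,0,0,0,0,0,0.0306]]' | tail -2; python3 -m pendant '[[0,0,0,0,0,0,0.0312],[0,0,0,0,0,0,0.0312]]' | tail -2;  python3 ang.py scene wrist
```

```text
opening: 0.0307
grip_force: 17.1
opening: 0.0314
grip_force: 7.1
open 0.03144888910826071 grip 7.0782215148210526 F [-0.3  0.1 -2.2] ball [ 0.4916 -0.2067  0.2673]
scene 246 below level deg [88.  88.9 89.8] rmax 0.185 y 0.0052
wrist 1378 below level deg [87.  87.2 88. ] rmax 0.185 y -0.0004
```

```bash
python3 -m pendant '[[0,0,0,0,0,0,0.0314],[0,0,0,0,0,0,0.0314],[0,0,0,0,0,0,0.0314],[0,0,0,0,0,0,0.0314]]' | tail -2; python3 ang.py scene wrist; python3 -m pendant '[[0,0,0,0,0,0,0.028],[0,0,0,0,0,0,0.026],[0,0,0,0,0,0,0.026]]' | tail -2;  python3 ang.py scene wrist
python3 - <<'E'
from h import *
# fork centreline from top range: prong parallel part
T=np.load('pics/top.npz');
z=T['range_z'].astype(float);h,w=z.shape;u,v=np.meshgrid(np.arange(w),np.arange(h))
K,Rm,t=T['camera_matrix'],T['R'],T['t']
m=(z>0);X=(np.stack([u,v,np.ones_like(u)],-1)@np.linalg.inv(K).T*z[...,None]-t)@Rm
m&=(abs(X[...,2]-.165)<.02)&(abs(X[...,1]-.15)<.05)&(X[...,0]>.505)&(X[...,0]<.568)
p=np.array([ray(T,a,b,.165) for a,b in zip(u[m],v[m])])[:,:2]
c=p.mean(0)
e=np.array([np.cos(np.radians(-10.5)),np.sin(np.radians(-10.5))]);n=np.array([-e[1],e[0]]);
for side in(1,-1):
    q=p[side*((p-c)@n)>0]; vx,vy,x0,y0=cv2.fitLine(q.astype(np.float32),cv2.DIST_L2,0,.01,.01).ravel(); print(side,len(q),np.degrees(np.arctan(vy/vx)),'y@.52',y0+vy/vx*(.52-x0))
E
```

```text
opening: 0.0317
grip_force: 4.4
open 0.03167287574333922 grip 4.396575093269348 F [-0.1  0.5 -1.6] ball [ 0.4916 -0.2067  0.2674]
scene 258 below level deg [89.4 90.1 91.1] rmax 0.186 y 0.004
wrist 1241 below level deg [88.1 88.3 88.9] rmax 0.183 y -0.0003
opening: 0.0306
grip_force: 30.0
open 0.03056751562232807 grip 29.9994894862175 F [ 0.1  0.2 -2.8] ball [ 0.4916 -0.2067  0.2674]
scene 257 below level deg [87.6 88.4 89.2] rmax 0.185 y 0.0036
wrist 1332 below level deg [86.5 86.7 87.3] rmax 0.183 y -0.0012
1 103 -11.5396185 y@.52 0.16525793
-1 102 -11.305868 y@.52 0.13885252
```

```bash
python3 -m pendant '[[0,0,0,-0.009,-0.02,0,0.026],[0,0,0,-0.028,-0.06,0,0.026],[0,0,0,-0.05,-0.11,0,0.026],[0,0,0,-0.074,-0.16,0,0.026],[0,0,0,-0.097,-0.21,0,0.026],[0,0,0,-0.12,-0.26,0,0.026],[0,0,0,-0.143,-0.305,0,0.026],[0,0,0,-0.158,-0.34,0,0.026]]'|tail -3; python3 to.py 0.409 0.1745 0.237; python3 ang.py scene wrist
```

```text
contact_force: [-0.5, -0.5, -3.0]
opening: 0.0306
grip_force: 30.0
7.075 [0.4095 0.1622 0.2626] yaw -12.47 shift [-0.0031 -0.0119  0.0256] open 0.03063345868171204 grip 29.99821364879608 [-0.5 -0.5 -3. ]
open 0.03063345868171204 grip 29.99821364879608 F [-0.5 -0.5 -3. ] ball [0.4095 0.1622 0.2676]
scene 322 below level deg [37.7 59.5 89.1] rmax 0.19 y 0.0007
wrist 4325 below level deg [38.7 51.5 88.6] rmax 0.186 y -0.0046
```

```bash
python3 -m pendant '[[0,0,0,-0.002,-0.006,0.01,0.026],[0,0,0,-0.003,-0.012,0.02,0.026],[0,0,0,-0.003,-0.012,0.025,0.026],[0,0,0,-0.003,-0.012,0.025,0.026],[0,0,0,-0.003,-0.012,0.025,0.026]]'|tail -3; python3 to.py 0.522 0.152 0.237
python3 - <<'E'
from h import *
d=grab('wrist');t=grab('top');s=grab('scene')
im=d['pixels'].copy()
cv2.imwrite('pics/f1.png',np.hstack([cv2.resize(im,(480,300)),cv2.resize(s['pixels'][120:270,210:370],(320,300))]))
print(proj(d,[.522,.152,.165]),proj(d,[.4677,.1625,.165]))
E
```

```text
contact_force: [0.1, 1.0, -2.5]
opening: 0.0302
grip_force: 30.0
7.8 [0.4115 0.1715 0.2376] yaw -12.65 shift [ 0.1121 -0.0051  0.0006] open 0.03024575023227163 grip 29.99948501586914 [ 0.1  1.  -2.5]
[306.28864346  45.19727736] [309.26672569 136.89961424]
```

View pics/f1.png

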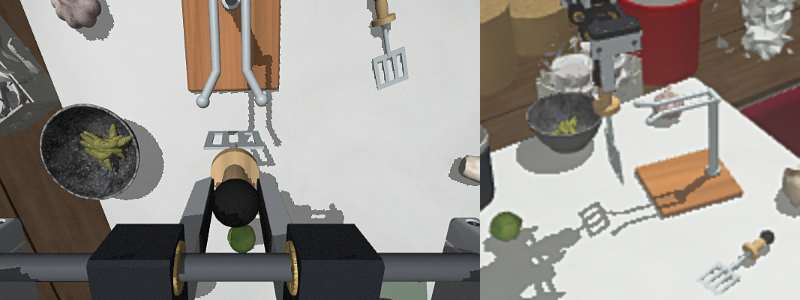

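Wrist view (0.75 scale): prong tips at (203,102) and (263,102), with the held ball at (236,203). That agrees with the estimate to within 1 mm. Scene view: the turner hangs upright in front of the mouth. I'll slide it in.

```bash
python3 -m pendant '[[0,0,0,0.015,-0.003,0,0.026],[0,0,0,0.03,-0.004,0,0.026],[0,0,0,0.045,-0.0045,0,0.026],[0,0,0,0.06,-0.0045,0,0.026],[0,0,0,0.075,-0.0045,0,0.026],[0,0,0,0.085,-0.0045,0,0.026],[0,0,0,0.085,-0.0045,0,0.026],[0,0,0,0.085,-0.0045,0,0.026]]'; python3 to.py 0.522 0.152 0.237
python3 - <<'E'
from h import *
d=grab('wrist');s=grab('scene')
cv2.imwrite('pics/f2.png',np.hstack([cv2.resize(d['pixels'][:300,160:480],(400,375)),cv2.resize(s['pixels'][130:250,250:370],(375,375))]))
E
```

```text
clock: 8.95
tcp_pos: [0.4948, 0.1579, 0.2373]
orientation: [[0.976, -0.218, -0.001], [-0.218, -0.976, 0.0], [-0.001, 0.0, -1.0]]
contact_force: [-0.5, -0.5, -2.3]
opening: 0.0304
grip_force: 30.0
8.95 [0.4948 0.1579 0.2373] yaw -12.58 shift [ 0.0279 -0.0002  0.0003] open 0.030443180050978496 grip 29.999496638774872 [-0.5 -0.5 -2.3]
```

View pics/f2.png

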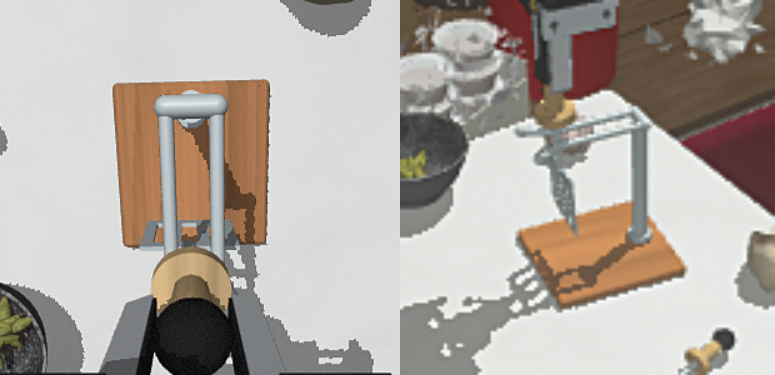

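The shaft is between the prongs: prong midline at column 194, collar at 191, blade below the prongs. I'll go on to the seat and lower.

```bash
python3 -m pendant '[[0,0,0,0.014,0,0,0.026],[0,0,0,0.028,0,0,0.026],[0,0,0,0.028,0,0.006,0.026],[0,0,0,0.028,0,0.012,0.026],[0,0,0,0.028,0,0.016,0.026],[0,0,0,0.028,0,0.016,0.026]]'|grep -v orient; python3 -m pendant '[[0,0,0,0,0,0.002,0.026],[0,0,0,0,0,0.002,0.026]]'|grep -v orient;python3 -m pendant '[[0,0,0,0,0,0.0015,0.026],[0,0,0,0,0,0.0015,0.026]]'|grep -v orient
```

```text
clock: 9.8
tcp_pos: [0.5218, 0.1517, 0.2207]
contact_force: [0.5, 0.4, -1.8]
opening: 0.0305
grip_force: 30.0
clock: 10.05
tcp_pos: [0.5224, 0.1517, 0.2195]
contact_force: [0.2, 0.6, -2.6]
opening: 0.0305
grip_force: 30.0
clock: 10.3
tcp_pos: [0.5229, 0.1517, 0.2185]
contact_force: [1.0, 0.7, -1.4]
opening: 0.0307
grip_force: 30.0
```

```bash
for i in 1 2 3 ; do python3 -m pendant '[[0,0,0,0,0,0.001,0.026],[0,0,0,0,0,0.001,0.026]]'|egrep 'tcp|contact|open'; done
```

```text
tcp_pos: [0.5234, 0.1516, 0.2182]
contact_force: [0.3, -1.4, 4.0]
opening: 0.0305
tcp_pos: [0.524, 0.1516, 0.218]
contact_force: [0.1, -1.3, 6.7]
opening: 0.0302
tcp_pos: [0.5245, 0.1516, 0.2179]
contact_force: [0.1, -0.7, 8.9]
opening: 0.0308
```

The contact force has turned upward, so the collar rests on the prongs. I'll release and move up.

```bash
python3 -m pendant '[[0,0,0,0,0,-0.001,0.0312],[0,0,0,0,0,-0.001,0.0318],[0,0,0,0,0,-0.001,0.033],[0,0,0,0,0,-0.001,0.036],[0,0,0,0,0,-0.001,0.045],[0,0,0,0,0,-0.001,0.06],[0,0,0,0,0,-0.001,0.06]]'|egrep 'tcp|contact|open'; python3 -m pendant '[[0,0,0,0,0,-0.015,0.06],[0,0,0,0,0,-0.04,0.06],[0,0,0,0,0,-0.08,0.06],[0,0,0,0,0,-0.12,0.06],[0,0,0,-0.04,0,-0.14,0.06],[0,0,0,-0.08,0,-0.14,0.06],[0,0,0,-0.08,0,-0.14,0.06]]'|egrep 'clock|tcp|contact|open'
python3 - <<'E'
from h import *
d=grab('wrist');s=grab('scene');t=grab('top')
cv2.imwrite('pics/g1.png',np.hstack([cv2.resize(d['pixels'],(440,275)),cv2.resize(s['pixels'][130:250,230:390],(360,275))]))
E
```

```text
tcp_pos: [0.5224, 0.1516, 0.2158]
contact_force: [0.7, -0.3, 0.0]
opening: 0.0588
clock: 12.8
tcp_pos: [0.4431, 0.1698, 0.3581]
contact_force: [0.8, -0.6, -0.2]
opening: 0.06
```

View pics/g1.png

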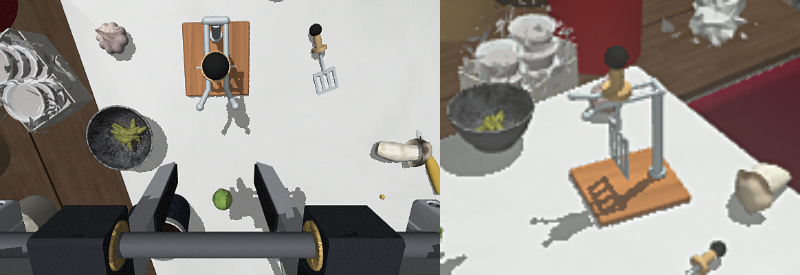

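The turner hangs upright on the fork: the ball is at (615,58) above the collar resting on the prongs, with the blade below. The gripper is clear and the other things haven't moved.

```bash
python3 -m pendant '[[0,0,0,0,0,0,0.06],[0,0,0,0,0,0,0.06],[0,0,0,0,0,0,0.06],[0,0,0,0,0,0,0.06]]'|egrep 'clock|contact'; python3 -c "
from h import *
print(hand_in())"
```

```text
clock: 13.45
contact_force: [-0.2, 0.3, 0.2]
the job is handed in; nothing more can be done
None
```

The larger turner is hanging upright on the fork with its collar on the prongs, the gripper is clear, the other things look undisturbed, and the job was handed in at about 13.5 s; one deviation is that it had already swung to about 86° during the lift at the fixed 30 N grip, so the loosening to about 4 N only settled it the last few degrees before I gripped firmly again.

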